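# Lift the split retaining ring out of a filler's pump block

## Task

Take the hooked pick from its stand, work its tip under the split end of the steel retaining ring in the pump block, and lift the ring gently out of its groove with the pick, not with the fingers. Leave the ring lying flat on top of the pump block, wholly beside the bore, and hang the pick back in its stand. Do not force the pick against the block or the ring, and leave everything else where it is.

Things in the scene. Friction and masses are not known exactly. Their poses are not given: they have to be found in the camera images.
- block: fixed aluminium pump block, 270 (x) by 130 (y) by 45 high, flat top; origin at the centre of its underside, x along its length. The round bore lies near its -x end, the free flat top towards +x. Its yaw varies, +x pointing back towards the robot (-x of the world), up to 30 degrees to either side
- bore (a point): centre of the bore's mouth, level with the block's top, 62 mm from the block's centre towards its -x. The bore is 78 mm wide and 10 mm deep with a flat floor. A ledge 4 mm high runs round the foot of its wall, reaching inwards to 29 mm from the bore's axis; the ring rests on it, its top 1 mm below the block's top
- notch (a point): middle of the notch in the ledge, on the floor, 33 mm from the bore's axis towards the block's +x. The ledge is missing for 17 degrees either side, leaving 4 mm of height under the ring's end. Two spring pads in the wall, at 42 and -62 degrees from +x, grip the ring's outside by friction: raising its end takes about 3 to 12 N over the first 7 mm; its far side has no catch
- ring_center (a point): centre of the loose flat split steel ring, half-way up: 76 mm outside, 56 mm inside diameter, 5 mm thick, 72 g. Axes: z up, x towards the middle of the notch in the ledge when the ring is in place. The metal runs from -12 degrees (the end to be lifted, lying across the notch) counter-clockwise to 316 degrees; the gap is between 316 and 348 degrees
- ring_end (a point): point on the ring's end that bridges the notch: 33 mm from the ring's axis at -6 degrees, half-way up its thickness
- pick_handle (a point): centre of the grip of the loose upright pick (90 g): handle 14 mm square, 34 mm down to 22 mm up from here; collar disc 36 mm wide, 38 to 34 mm below. Under it a 12 mm sleeve 8 mm long, then a 6 mm shank whose foot ends 86 to 104 mm below here: the blade is firmly clamped at a different length each time, to be found by touch. Its flat tip is described under pick
- pick: the same pick, origin on its axis, 95 mm below the grip's centre, axes as the handle's. At the shank's foot a flat tip points along the pick's +x: 6 mm wide, 3 mm thick, underside level with the foot, its end 12 mm from the shank's axis. The steel of shank and tip is polished and slippery
- stand: fixed white stand block, 80 (x) by 70 (y) by 72 mm high, origin at the centre of its underside. A slot 28 (x) by 16 (y) mm goes down through it, its centre 5 mm along +x from the stand's centre. The pick hangs in it by its collar on the block's top, shank within the slot over the stand's centre, tip towards the stand's +x
- nozzle_rack: bystander: fixed white block 80 by 70 by 50 mm with a square hole, origin at the centre of its underside
- nozzle: bystander: loose steel nozzle, 27 mm diameter, 85 mm high, standing in the nozzle rack; origin at its underside
- cup: bystander: loose clear jar with a cap, 68 mm wide, 70 mm high; origin at its underside
- seal: bystander: loose white stepped plunger, 60 mm wide, 30 mm high; origin at its underside
- wrench: bystander: loose steel wrench, 165 mm long
Mind the look-alikes: they are no part of the job. What is shaped like the pick but pink or yellow is not meant.

How it is judged:
On the way, in this order (a step that is already met when the one before it is completed fails the run):
1. the pick is lifted out of its stand (distance of pick_handle from where it was at the start of the episode above 0.065 m and z of pick_handle in the frame of stand above 0.17 m), for 0.1 s.
2. the ring's end is raised clear above the block's top, borne by the pick (z of ring_end in the frame of block above 0.05 m and contact force between pick and ring above 0.1 N), for 0.1 s.
3. the ring lies flat on the block's top, wholly beside the bore (z of ring_center in the frame of block between 0.0455 and 0.0505 m and angle between ring's own z axis and vertical below 0.08 rad and horizontal distance between ring_center and bore above 0.076 m), for 0.2 s.
At the end, for the whole second after the job is handed in: The ring lies at rest and flat (within 0.08 rad) on the pump block's top, its centre more than 76 mm from the bore's axis; the pick hangs at rest and upright (within 0.1 rad) in its stand, its collar down on the stand's top (all of step 3 and linear speed of each of ring, pick below 0.02 m/s and z of pick_handle in the frame of stand between 0.107 and 0.113 m and horizontal distance between pick_handle and stand below 0.016 m and angle between pick_handle's own z axis and vertical below 0.1 rad); the robot touches nothing.
It fails at once if the fingers touch the ring (contact force between the fingers and ring above 0.5 N).
It fails at once if the pick is forced against the block (over 25 N) (contact force between pick and block above 25 N).
It fails at once if the pick is forced against the ring (over 35 N) (contact force between pick and ring above 35 N).
It fails at once if the ring flies (faster than 0.6 m/s) (linear speed of ring above 0.6 m/s).
It fails at once if a bystander is disturbed (moved over 20 mm) (distance of any of nozzle, cup, seal, wrench from where it was at the start of the episode above 0.02 m).
It also fails if it takes over 70 s, if anything falls off the work surface, if the arm or the gripper's body presses on something with over 40 N, if the wrist force passes 120 N, or if a joint passes its speed limit or range.

## Robot

A 6-joint arm with a two-finger parallel gripper is mounted at the origin on the work surface. World frame = base frame: x ahead of the robot, y to its left, z up, the work surface at z = 0. Lengths are in m, angles in rad, forces in N, time in s.
With the tool pointing down it reaches from about 0.35 to 0.85 m from the base axis. Payload 8.1 kg.
Tool frame: the origin (TCP) lies at the very end of the fingers, on their centre line; the grasp point (between the pads) lies 19 mm behind it; z points along the fingers, y is the direction in which the jaws open and shut (so a half turn about z gives the same grasp; the last joint's range is limited). The gripper opens to 93 mm and grips with 3 to 60 N. Pads are 15 mm wide; open, the fingers measure 128 mm over their backs; the gripper's body (75 mm by 188 mm) begins 65 mm behind the grasp point.
Start: joints at [1.198, 0.13, 1.488, -0, 1.523, -0.085], TCP at [0.17, 0.575, 0.219] pointing down, gripper open.
Joint ranges: [-2.96, 2.96], [-0.89, 2.26], [0.02, 2.5], [-1.34, 4.48], [0, 2.73], [-2.66, 2.66]. Speed limits (rad/s): [2.39, 2.39, 2.79, 3.14, 3.14, 3.14].

## Interface

Orientations are given as a rotation vector (axis times angle).
In Python, from plant import * gives the robot as it stands.
- The arm moves only by the tool apply_moves, never from a script. Its argument "commands" is one flat list of numbers, 7 for each row, row after row: the shift along the world's x, y, z in cm, then the turn, a rotation vector about the world's x, y, z in rad, then the finger opening in cm, from 0 to 9.3. A call has 1 to 8 rows; each row shifts and turns the pose as measured when the row begins; what a row does not reach is not made up. A row lasts 1/8 s, in which the tool goes at most 62.5 mm and 10.7 degrees, less where a joint would pass 70% of its speed; a pose out of reach is approached as far as the arm can. A call with a gripper value outside its range is refused whole. The fingers move at their own pace and stop on an object; "squeeze" is the grip in N (left out, the last holds). Time passes only in rows, so rows that do not move let the fingers close. It gives the time, the measured TCP pose, the force and the opening at its end, in the units of the state.
- read_state(): the state, without advancing time (a new reading comes with each control period).
- read_camera(name): name is "scene" or "side" or "wrist"; returns (picture, depth): 420x560x3 uint8, blue, green, red; 420x560 float32, m along the optical axis (not along the pixel's ray), 0 where there is no reading.
- camera_model(name): a dict with "intrinsics" (3x3 intrinsics, pixels), "R" (3x3) and "t" (3): a world point X has camera coordinates R X + t. Camera axes: x right, y down, z forward; pixel columns grow to the right and rows downward; lengths in m; the calibration is good to about 2 mm. A picture is of the moment at which its call begins: read the wrist's pose just before it. camera_model takes no time and is no camera call; for the wrist camera it gives the pose at the moment of the call.
- close_job(): hands the job in, once; it reports no verdict.
Trained networks look in the newest picture that a camera, given by its name, has taken for a name from the list of things; names that differ only in an ending like _2 or _b are one class to them, and where a whole thing is asked for, a point or a joint stands for the part that bears it (a point fixed in the world has none). Each returns a list of dicts, best first, with "conf" (0 to 1); they miss things now and then, are a little off and sometimes report something else, mostly with a low value. They report only what shows in the picture. A call takes as long as a camera call. They do not tell look-alikes from the thing itself.
- find_in(query, camera): "point" ([x, y, z] in m, in the coordinates of the camera as it stood for that picture, good to about 4 mm: the middle of the surface that is visible of it).
- cut_out(query, camera): "mask" (420x560 bool, what is visible of it).
- spot_point(query, camera): "point" ([x, y, z] in m, in the coordinates of the camera as it stood for that picture, good to about 4 mm: a listed point, or the origin of a listed thing).
The state is a dict: "t": time; "q": joint angles; "dq": joint speeds; "joint_torque": joint torques, N m; "tool_pos": TCP position; "orientation": TCP orientation; "force": force on the tool from outside, world axes, zero at the start; "wrist_torque": the same for the moment, N m; "opening": finger opening in m.
Only numpy, scipy, OpenCV 4.12 (cv2) and the standard library are available. Lean on these libraries where they do the work, as an engineer would, in place of code of your own. Each camera call takes 0.05 s, during which the arm holds its last target. There are 200 camera calls.

## Working session

There is one attempt and no reset: what is moved stays moved. The work goes in short steps, Python scripts to look and compute and a tool call to move; the robot and the scene stay as the last step left them, time stands still between calls to the robot, and variables do not carry over. Pictures are saved under pics/ and viewed, about 8 in all and at most 12, crops included, and the job is handed in when it is done.

Besides the shell and the picture viewer there is one more tool, called after "Emit:" as name(argument=value, ...), one argument or row to a line, values as JSON. apply_moves: Moves the arm, as the interface text tells. Its arguments: {"type":"object","properties":{"commands":{"type":"array"},"squeeze":{"type":"number"}},"required":["commands"]}

```bash
mkdir -p pics; ls; cat > h.py <<'E'
from plant import *
import numpy as np, cv2
from scipy.spatial.transform import Rotation as Rn
def w(cam,p,m=None):
    m=m or camera_model(cam); return np.array(m["R"]).T@(np.array(p)-np.array(m["t"]))
def cloud(cam,d,m=None):
    m=m or camera_model(cam);K=np.array(m["intrinsics"])
    v,u=np.mgrid[:d.shape[0],:d.shape[1]]
    P=np.stack([(u-K[0,2])/K[0,0]*d,(v-K[1,2])/K[1,1]*d,d],-1)
    return (P-np.array(m["t"]))@np.array(m["R"])
def proj(cam,X,m=None):
    m=m or camera_model(cam);c=np.array(m["R"])@np.array(X)+np.array(m["t"]);p=np.array(m["intrinsics"])@c;return p[:2]/p[2]
E
python3 - <<'E'
from h import *
ims=[]
for c in("scene","side"):
    im,d=read_camera(c); np.save(c+"_d.npy",d); cv2.imwrite(c+".png",im)
    cv2.imwrite(f"pics/{c}0.png",im)
    for q in("block","bore","notch","ring_center","ring_end","pick_handle","pick","stand","nozzle_rack","cup","seal","wrench"):
        for r in spot_point(q,c)[:3]:
            print(c,q,round(r["conf"],2),w(c,r["point"]).round(4),proj(c,w(c,r["point"])).round())
s=read_state();print(s["t"],s["tool_pos"],s["orientation"],s["force"],s["opening"])
E
```

```text
pics
scene block 0.57 [ 0.548   0.0082 -0.0044] [278. 216.]
scene block 0.42 [ 5.041e-01 -2.698e-01 -3.000e-04] [185. 185.]
scene bore 0.94 [0.6068 0.0211 0.0417] [278. 226.]
scene notch 0.81 [0.5834 0.0102 0.0324] [276. 220.]
scene ring_center 0.61 [ 0.5032 -0.2702  0.0018] [185. 185.]
scene ring_center 0.49 [0.6156 0.0174 0.0434] [276. 228.]
scene ring_end 0.78 [0.6098 0.0516 0.0463] [290. 228.]
scene pick_handle 0.73 [0.5807 0.2768 0.0995] [383. 223.]
scene pick_handle 0.69 [0.4604 0.2918 0.113 ] [393. 183.]
scene pick_handle 0.56 [0.4602 0.3942 0.0956] [432. 193.]
scene pick 0.77 [ 0.5783  0.2829 -0.0008] [377. 243.]
scene pick 0.69 [0.4633 0.2938 0.016 ] [386. 205.]
scene pick 0.65 [ 0.4567  0.3947 -0.003 ] [422. 213.]
scene stand 0.72 [ 4.641e-01  2.995e-01 -4.000e-04] [387. 209.]
scene nozzle_rack 0.83 [ 0.5022 -0.2717  0.0013] [185. 184.]
scene cup 0.71 [ 0.724   0.1809 -0.0013] [331. 285.]
scene seal 0.95 [ 0.7282 -0.1584  0.0023] [200. 261.]
scene wrench 0.56 [ 0.6778 -0.3656 -0.003 ] [131. 231.]
side block 0.56 [ 0.5484  0.0092 -0.0063] [304. 236.]
side block 0.48 [0.4567 
[... 344 characters left out ...]
.]
side pick_handle 0.71 [0.4536 0.3995 0.0911] [273. 360.]
side pick_handle 0.7 [0.4585 0.2956 0.1097] [293. 310.]
side pick 0.75 [ 0.5783  0.2821 -0.001 ] [247. 309.]
side pick 0.56 [ 0.4534  0.3994 -0.0029] [273. 379.]
side pick 0.51 [0.4593 0.2964 0.0174] [291. 331.]
side stand 0.83 [0.4601 0.2971 0.0021] [290. 335.]
side nozzle_rack 0.84 [ 0.5046 -0.2758  0.0015] [351. 178.]
side seal 0.48 [ 0.7288 -0.1566 -0.0016] [272. 180.]
side wrench 0.67 [ 6.723e-01 -3.633e-01  5.000e-04] [313. 149.]
side wrench 0.2 [ 0.7239  0.1784 -0.0012] [218. 256.]
1.3 [0.17028961 0.57532277 0.21862488] [ 4.50559166e-01  3.10910803e+00 -4.78825346e-05] [-0.290192    0.45622622 -0.1149247 ] 0.09329422616192846
```

```bash
python3 - <<'E'
from h import *
a=cv2.imread("scene.png");b=cv2.imread("side.png")
A=cv2.resize(a[140:320,80:480],(800,360),interpolation=3)
B=cv2.resize(b[140:400,180:420][:260],None,fx=0.9,fy=0.9)
cv2.imwrite("pics/a.png",A); 
for c in("scene","side"):
    P=cloud(c,np.load(c+"_d.npy")).reshape(-1,3)
    x=P[(abs(P[:,2]-.045)<.004)&(np.hypot(P[:,0]-.55,P[:,1])<.2)]
    r=cv2.minAreaRect((x[:,:2]*1000).astype(np.float32));print(c,len(x),r,np.median(x[:,2]))
    x=P[(abs(P[:,2]-.072)<.004)&(np.hypot(P[:,0]-.46,P[:,1]-.295)<.06)]
    r=cv2.minAreaRect((x[:,:2]*1000).astype(np.float32));print(c,len(x),r,np.median(x[:,2]))
    x=P[(P[:,2]>.09)&(P[:,2]<.15)&(np.hypot(P[:,0]-.46,P[:,1]-.295)<.03)]
    print(len(x),x.min(0),x.max(0),x.mean(0))
E
```

```text
scene 3631 ((529.1787109375, 4.433036804199219), (317.523681640625, 130.2010955810547), 11.07612419128418) 0.04514462374261121
scene 526 ((461.1446533203125, 297.33184814453125), (69.81117248535156, 85.5286865234375), 76.92151641845703) 0.07243535270981763
81 [0.45692003 0.28723365 0.0901605 ] [0.47178196 0.30260468 0.1376943 ] [0.46632657 0.2941824  0.11809351]
side 3176 ((537.9837646484375, 8.183265686035156), (293.3236389160156, 134.5875244140625), 11.23037052154541) 0.04340265015285788
side 998 ((459.3623046875, 299.6539001464844), (71.65589904785156, 81.1664047241211), 77.4738998413086) 0.07064211012272639
124 [0.45219247 0.28968421 0.09070633] [0.46729661 0.30613467 0.13546115] [0.45871543 0.300704   0.11740389]
```

View pics/a.png

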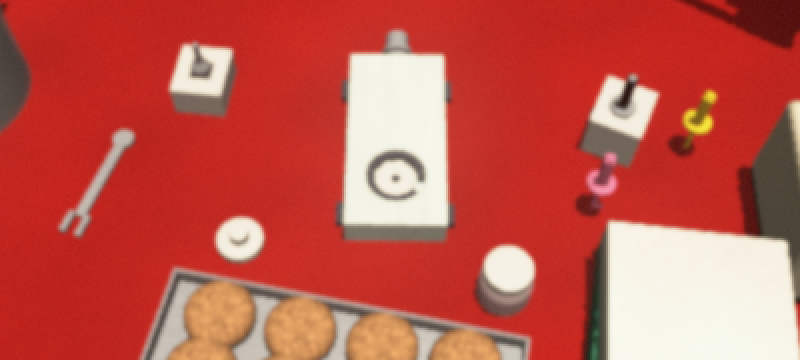

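```bash
python3 - <<'E'
from h import *
s=read_state();m=camera_model("wrist");T=Rn.from_rotvec(s["orientation"]).as_matrix()
print("cam pos in tool",T.T@(-np.array(m["R"]).T@np.array(m["t"])-np.array(s["tool_pos"])))
print("cam axes in tool (cols x,y,z)",(T.T@np.array(m["R"]).T).round(3));print(m["intrinsics"])
E
```

```text
cam pos in tool [ 0.08143041 -0.00144557 -0.16606033]
cam axes in tool (cols x,y,z) [[ 0.001 -0.957 -0.291]
 [ 1.     0.     0.002]
 [-0.002 -0.291  0.957]]
[[320.79095816   0.         280.80280977]
 [  0.         320.79095816 207.06122685]
 [  0.           0.           1.        ]]
```

Emit:
apply_moves(
  commands=[3.6, -3.5, 0, 0, 0, -0.185, 9, 3.6, -3.5, 0, 0, 0, -0.185, 9, 3.6, -3.5, 0, 0, 0, -0.185, 9, 3.6, -3.5, 0, 0, 0, -0.185, 7, 3.6, -3.5, 0, 0, 0, -0.185, 6, 3.6, -3.5, 0, 0, 0, -0.185, 6, 3.6, -3.5, 0, 0, 0, -0.185, 6, 3.6, -3.5, 0, 0, 0, -0.185, 6],
)

```text
t: 2.3
tool_pos: [0.4632, 0.2885, 0.2195]
orientation: [2.449, 1.966, 0.006]
force: [0.9, -0.0, 0.7]
opening: 0.0603
```

```bash
cat > st.py <<'E'
from h import *
def st():
    s=read_state();T=Rn.from_rotvec(s["orientation"]).as_matrix()
    print("t%.2f"%s["t"],"tcp",s["tool_pos"].round(4),"jaw",np.degrees(np.arctan2(T[1,1],T[0,1])).round(2),"z",T[:,2].round(4),"F",np.round(s["force"],1),"M",np.round(s["wrist_torque"],2),"op",round(s["opening"],4),"q6",round(s["q"][5],2))
    return s
E
python3 - <<'E'
from st import *
st()
im,d=read_camera("wrist");m=camera_model("wrist")
cv2.imwrite("wrist1.png",im)
for q in("stand","pick_handle"):
    for r in spot_point(q,"wrist")[:2]: print(q,r["conf"],w("wrist",r["point"],m),proj("wrist",w("wrist",r["point"],m),m))
P=cloud("wrist",d,m).reshape(-1,3)
x=P[(abs(P[:,2]-.072)<.004)&(np.hypot(P[:,0]-.46,P[:,1]-.297)<.065)]
print(cv2.minAreaRect((x[:,:2]*1000).astype(np.float32)),np.median(x[:,2]))
c=proj("wrist",[.461,.297,.075],m).round().astype(int);print(c)
cr=im[max(c[1]-100,0):c[1]+110,max(c[0]-130,0):c[0]+130]
cv2.imwrite("pics/w1.png",cv2.resize(cr,None,fx=3,fy=3,interpolation=cv2.INTER_CUBIC)[:600,:800])
E
```

```text
t2.30 tcp [0.4632 0.2885 0.2195] jaw -12.47 z [ 0.0033  0.0014 -1.    ] F [ 0.9 -0.   0.7] M [-0.05  0.09 -0.02] op 0.0603 q6 0.68
stand 0.79 [ 0.46511807  0.29234962 -0.00718611] [276.67870116 171.07635758]
pick_handle 0.76 [0.57943551 0.26941122 0.09494343] [401.23370867 186.97150509]
((463.8755798339844, 291.9004821777344), (70.45686340332031, 80.08417510986328), 76.1134033203125) 0.07196765949640607
[271 183]
```

View pics/w1.png

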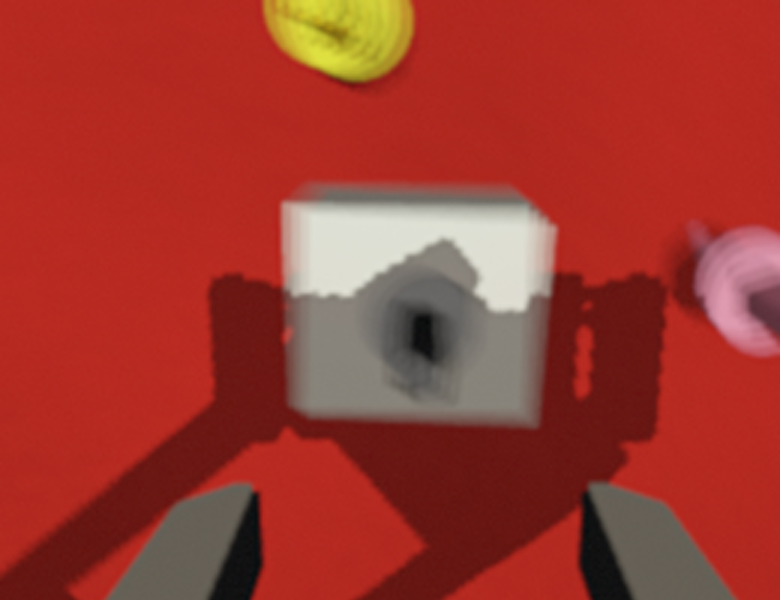

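Emit:
apply_moves(
  commands=[0, 0.4, -3, 0, 0, -0.025, 6, 0, 0, -3, 0, 0, 0, 6, 0, 0, 0, 0, 0, 0, 6],
)

```text
t: 2.82
tool_pos: [0.4621, 0.2942, 0.1588]
orientation: [2.467, 1.945, 0.007]
force: [0.5, -0.0, 0.6]
opening: 0.0598
```

```bash
python3 - <<'E'
from st import *
s=st()
im,d=read_camera("wrist");m=camera_model("wrist")
P=cloud("wrist",d,m).reshape(-1,3)
n=np.hypot(P[:,0]-.462,P[:,1]-.295)
x=P[(abs(P[:,2]-.072)<.003)&(n<.065)]
print(cv2.minAreaRect((x[:,:2]*1000).astype(np.float32)),np.median(x[:,2]))
for lo,hi in((.1,.125),(.126,.138),(.0745,.079)):
    x=P[(P[:,2]>lo)&(P[:,2]<hi)&(n<.03)];print(lo,len(x),x.mean(0).round(4),x.min(0).round(4),x.max(0).round(4))
for q in("stand","pick_handle","pick"):
    for r in spot_point(q,"wrist")[:2]: print(q,r["conf"],w("wrist",r["point"],m),proj("wrist",w("wrist",r["point"],m),m))
cv2.imwrite("wrist2.png",im)
g=cv2.createCLAHE(4,(4,4)).apply(cv2.cvtColor(im,cv2.COLOR_BGR2GRAY))
c=proj("wrist",[.462,.295,.075],m).round().astype(int);print(c)
cv2.imwrite("pics/w2.png",cv2.resize(g[max(c[1]-85,0):c[1]+85,c[0]-110:c[0]+110],None,fx=3.5,fy=3.5,interpolation=3)[:600,:800])
E
```

```text
t2.83 tcp [0.4621 0.2942 0.1588] jaw -13.47 z [ 0.0034  0.0026 -1.    ] F [ 0.5 -0.   0.6] M [-0.02  0.14  0.02] op 0.0598 q6 0.71
((460.7079162597656, 297.27362060546875), (70.65994262695312, 80.37335968017578), 76.82833099365234) 0.07376423845220678
0.1 219 [0.4635 0.3016 0.1133] [0.4564 0.2979 0.1001] [0.4699 0.3033 0.1248]
0.126 465 [0.4624 0.2969 0.1341] [0.4542 0.2875 0.1261] [0.4697 0.3033 0.138 ]
0.0745 1263 [0.4633 0.2995 0.0769] [0.433  0.2652 0.0745] [0.4915 0.3245 0.079 ]
pick_handle 0.87 [0.57548275 0.27973889 0.09473347] [429.7556423  204.94466795]
pick_handle 0.79 [0.45464015 0.39796716 0.09477555] [232.90591095  81.84927221]
pick 0.96 [0.57206898 0.28097832 0.00290602] [386.14729815 179.77846073]
pick 0.79 [0.46123778 0.29297083 0.01848596] [278.79095052 197.00193057]
[279 212]
```

View pics/w2.png

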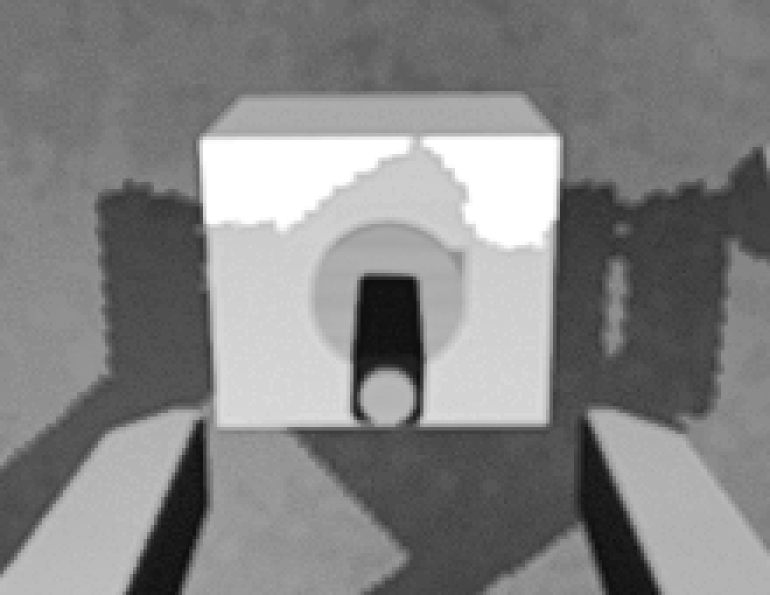

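Emit:
apply_moves(
  commands=[0, 0, 0, 0, 0, 0.185, 6, 0, 0, 0, 0, 0, 0.185, 6, 0, 0, 0, 0, 0, 0.185, 6, 0, 0, 0, 0, 0, 0.185, 6, 0, 0, 0, 0, 0, 0.185, 6, 0, 0, 0, 0, 0, 0.185, 6, 0, 0, 0, 0, 0, 0.185, 6, 0, 0, 0, 0, 0, 0.185, 6],
)

```text
t: 4.03
tool_pos: [0.4705, 0.2997, 0.1775]
orientation: [-0.474, -3.104, -0.042]
force: [0.1, -0.4, 0.2]
opening: 0.0597
```

Emit:
apply_moves(
  commands=[0, 0, 0, 0, 0, 0.185, 6, 0, 0, 0, 0, 0, 0.185, 6, 0, 0, 0, 0, 0, 0.185, 6, 0, 0, 0, 0, 0, 0.185, 6, 0, 0, 0, 0, 0, 0.185, 6, 0, 0, 0, 0, 0, 0.185, 6, 0, 0, 0, 0, 0, 0.185, 6, 0, 0, 0, 0, 0, 0.185, 6],
)

```text
t: 5.03
tool_pos: [0.4759, 0.3039, 0.1921]
orientation: [1.768, -2.592, -0.044]
force: [-0.1, 0.0, -0.6]
opening: 0.0598
```

```bash
python3 - <<'E'
from st import *
s=st()
im,d=read_camera("wrist");m=camera_model("wrist")
P=cloud("wrist",d,m).reshape(-1,3)
n=np.hypot(P[:,0]-.462,P[:,1]-.295)
x=P[(abs(P[:,2]-.072)<.003)&(n<.065)]
print(cv2.minAreaRect((x[:,:2]*1000).astype(np.float32)),np.median(x[:,2]))
for lo,hi in((.1,.125),(.126,.138)):
    x=P[(P[:,2]>lo)&(P[:,2]<hi)&(n<.03)];print(lo,len(x),x.mean(0).round(4),x.min(0).round(4),x.max(0).round(4))
E
```

```text
t5.03 tcp [0.4759 0.3039 0.1921] jaw 158.59 z [-0.019   0.0213 -0.9996] F [-0.1  0.  -0.6] M [0.11 0.04 0.  ] op 0.0598 q6 -2.31
((460.5813293457031, 297.2638244628906), (70.4030532836914, 80.09147644042969), 77.56090545654297) 0.07244263902840549
0.1 142 [0.4601 0.2882 0.1131] [0.4536 0.2865 0.1004] [0.4671 0.2913 0.1246]
0.126 361 [0.4613 0.2934 0.1331] [0.4536 0.2868 0.1261] [0.4693 0.3022 0.137 ]
```

Emit:
apply_moves(
  commands=[-1.4, -0.9, -2, -0.021, -0.019, 0.15, 6, 0, 0, -1.5, 0, 0, 0, 6, 0, 0, 0, 0, 0, 0, 6],
)

```text
t: 5.45
tool_pos: [0.4639, 0.2963, 0.1601]
orientation: [-1.96, 2.449, -0.002]
force: [0.4, 0.4, 0.0]
opening: 0.0604
```

```bash
python3 -c "
from st import *
st()"
```

```text
t5.45 tcp [0.4639 0.2963 0.1601] jaw 167.34 z [ 0.0043  0.0019 -1.    ] F [0.4 0.4 0. ] M [ 0.09  0.1  -0.01] op 0.0604 q6 -2.45
```

Emit:
apply_moves(
  commands=[-0.2, -0.1, -2.5, -0.002, 0.004, 0, 6, 0, 0, -2.5, 0, 0, 0, 6, 0, 0, -1.6, 0, 0, 0, 6, 0, 0, 0, 0, 0, 0, 6],
)

```text
t: 5.95
tool_pos: [0.4653, 0.2968, 0.0963]
orientation: [-1.943, 2.461, 0.0]
force: [-0.9, 0.7, -0.1]
opening: 0.0601
```

```bash
python3 -c "
from st import *
st()"
```

```text
t5.95 tcp [0.4653 0.2968 0.0963] jaw 166.57 z [ 0.0048  0.0039 -1.    ] F [-0.9  0.7 -0.1] M [0.08 0.05 0.03] op 0.0601 q6 -2.43
```

Emit:
apply_moves(
  commands=[-0.3, -0.2, -0.5, -0.004, 0.005, 0.01, 6, 0, 0, 0, 0, 0, 0, 6],
)

```text
t: 6.2
tool_pos: [0.4634, 0.2953, 0.0929]
orientation: [-1.957, 2.455, -0.0]
force: [-1.3, 0.3, 0.4]
opening: 0.0603
```

```bash
python3 -c "
from st import *
st()"
```

```text
t6.20 tcp [0.4634 0.2953 0.0929] jaw 167.11 z [ 1.5e-03  8.0e-04 -1.0e+00] F [-1.3  0.3  0.4] M [ 0.1   0.12 -0.02] op 0.0603 q6 -2.44
```

Emit:
apply_moves(
  commands=[-0.1, 0, 0, 0, 0, 0, 3, 0, 0, 0, 0, 0, 0, 1, 0, 0, 0, 0, 0, 0, 1, 0, 0, 0, 0, 0, 0, 1, 0, 0, 0, 0, 0, 0, 1, 0, 0, 0, 0, 0, 0, 1],
  squeeze=45,
)

```text
t: 6.95
tool_pos: [0.4632, 0.2958, 0.0947]
orientation: [-1.955, 2.454, -0.001]
force: [-0.5, 0.5, 0.6]
opening: 0.0138
```

```bash
python3 -c "
from st import *
st()"
```

```text
t6.95 tcp [0.4632 0.2958 0.0947] jaw 167.1 z [ 0.0038  0.0021 -1.    ] F [-0.5  0.5  0.6] M [ 0.11  0.21 -0.  ] op 0.0138 q6 -2.44
```

Emit:
apply_moves(
  commands=[0, 0, 2, 0, 0, 0, 1, 0, 0, 2.5, 0, 0, 0, 1, 0, 0, 2.5, 0, 0, 0, 1, 0, 0, 2.5, 0, 0, 0, 1, 0, 0, 2.5, 0, 0, 0, 1, 0, 0, 0, 0, 0, 0, 1],
)

```text
t: 7.7
tool_pos: [0.4614, 0.295, 0.2155]
orientation: [-1.957, 2.457, 0.0]
force: [-0.0, 0.2, -1.2]
opening: 0.0138
```

```bash
python3 - <<'E'
from st import *
s=st()
for c in("side","scene"):
    im,d=read_camera(c);m=camera_model(c)
    P=cloud(c,d,m).reshape(-1,3)
    t=np.array(s["tool_pos"])
    n=np.hypot(P[:,0]-t[0],P[:,1]-t[1])
    x=P[(n<.035)&(P[:,2]>.08)&(P[:,2]<t[2]+.02)]
    for z in np.arange(.09,.22,.01):
        y=x[abs(x[:,2]-z)<.005]
        if len(y):print(c,z.round(3),len(y),y.mean(0).round(4),y[:,2].min().round(4))
    u=proj(c,t-[0,0,.04],m).astype(int);print(u)
    cv2.imwrite(f"{c}1.png",im)
    cr=im[u[1]-45:u[1]+45,u[0]-45:u[0]+45]
    cv2.imwrite(f"{c}_c.png",cv2.resize(cr,(400,400),interpolation=3))
cv2.imwrite("pics/lift.png",np.hstack([cv2.imread("side_c.png"),cv2.imread("scene_c.png")]))
E
```

```text
t7.70 tcp [0.4614 0.295  0.2155] jaw 167.09 z [ 1.e-04  4.e-04 -1.e+00] F [-0.   0.2 -1.2] M [0.07 0.1  0.  ] op 0.0138 q6 -2.44
side 0.13 2 [0.4579 0.2961 0.1347] 0.1345
side 0.14 22 [0.4654 0.2953 0.1383] 0.1351
side 0.15 10 [0.4588 0.2973 0.1496] 0.146
side 0.16 7 [0.4595 0.298  0.1604] 0.1555
side 0.17 1 [0.4591 0.2987 0.1654] 0.1654
side 0.19 63 [0.459  0.3026 0.1939] 0.1896
side 0.2 98 [0.4593 0.3033 0.1967] 0.195
side 0.21 19 [0.4609 0.3025 0.2103] 0.2051
[292 291]
scene 0.13 2 [0.4695 0.2934 0.1349] 0.1349
scene 0.14 11 [0.4656 0.2919 0.1391] 0.1363
scene 0.15 7 [0.4631 0.2933 0.1506] 0.147
scene 0.16 7 [0.4634 0.2929 0.1619] 0.1586
scene 0.17 5 [0.4616 0.2927 0.1683] 0.1651
scene 0.19 50 [0.4674 0.292  0.1937] 0.1917
scene 0.2 52 [0.4683 0.2918 0.1977] 0.1951
scene 0.21 5 [0.469  0.2916 0.2073] 0.2063
[400 168]
```

View pics/lift.png

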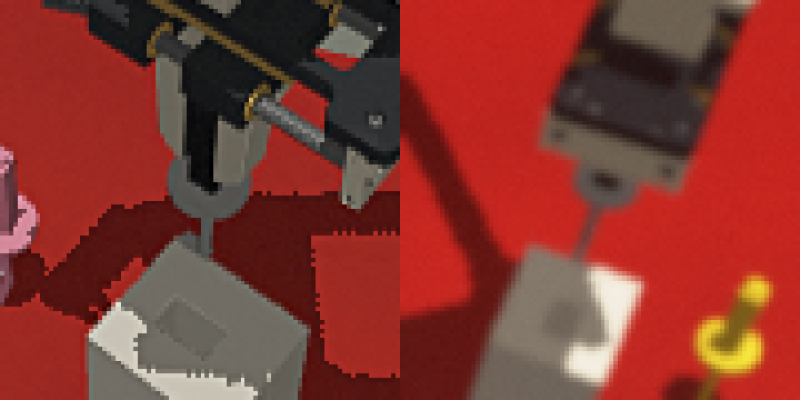

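Emit:
apply_moves(
  commands=[0.6, -1.9, 0, 0, 0, -0.185, 1, 0.6, -1.9, 0, 0, 0, -0.185, 1, 0.6, -1.9, 0, 0, 0, -0.185, 1, 0.6, -1.9, 0, 0, 0, -0.185, 1, 0.6, -1.9, 0, 0, 0, -0.185, 1, 0.6, -1.9, 0, 0, 0, -0.185, 1, 0.6, -1.9, 0, 0, 0, -0.185, 1, 0.6, -1.9, 0, 0, 0, -0.185, 1],
)

```text
t: 8.8
tool_pos: [0.5008, 0.1366, 0.1948]
orientation: [-0.245, -3.108, -0.015]
force: [0.5, 0.1, -1.1]
opening: 0.0138
```

Emit:
apply_moves(
  commands=[0.6, -1.9, 0, 0, 0, -0.185, 1, 0.6, -1.9, 0, 0, 0, -0.185, 1, 0.6, -1.9, 0, 0, 0, -0.185, 1, 0.6, -1.9, 0, 0, 0, -0.185, 1, 0.6, -1.9, 0, 0, 0, -0.185, 1, 0.6, -1.9, 0, 0, 0, -0.185, 1, 0.6, -1.9, 0, 0, 0, -0.185, 1, 0, 0, 0, 0, 0, 0, 1],
)

```text
t: 9.8
tool_pos: [0.5351, -0.0021, 0.1769]
orientation: [-2.085, -2.302, -0.026]
force: [-0.4, 0.5, -1.7]
opening: 0.0135
```

```bash
python3 - <<'E'
from st import *
s=st()
im,d=read_camera("wrist");m=camera_model("wrist");np.save("w3d.npy",d)
cv2.imwrite("w3.png",im);cv2.imwrite("pics/w3.png",im)
P=cloud("wrist",d,m).reshape(-1,3)
x=P[(abs(P[:,2]-.045)<.004)&(np.hypot(P[:,0]-.55,P[:,1])<.2)]
print(cv2.minAreaRect((x[:,:2]*1000).astype(np.float32)),np.median(x[:,2]),len(x))
for q in("block","bore","notch","ring_center","ring_end","pick"):
    for r in spot_point(q,"wrist")[:2]: print(q,round(r["conf"],2),w("wrist",r["point"],m).round(4),proj("wrist",w("wrist",r["point"],m),m).round(1))
E
```

```text
t9.80 tcp [ 0.5351 -0.0021  0.1769] jaw 5.67 z [-0.0152  0.0367 -0.9992] F [-0.4  0.5 -1.7] M [-0.1   0.07  0.02] op 0.0135 q6 -0.23
((537.88232421875, 5.9500885009765625), (293.9187316894531, 130.53466796875), 11.325898170471191) 0.04484357966642939 32246
block 0.9 [5.485e-01 7.800e-03 2.000e-04] [296.3 185.5]
bore 0.85 [0.6126 0.0236 0.0471] [367.7 185.4]
bore 0.42 [ 0.5286 -0.0011  0.098 ] [275.  216.5]
notch 0.63 [0.5797 0.0077 0.0354] [329.  195.5]
ring_end 0.97 [0.603 0.058 0.037] [361.2 146.8]
pick 0.55 [0.5314 0.0006 0.0974] [278.6 214.6]
```

View pics/w3.png

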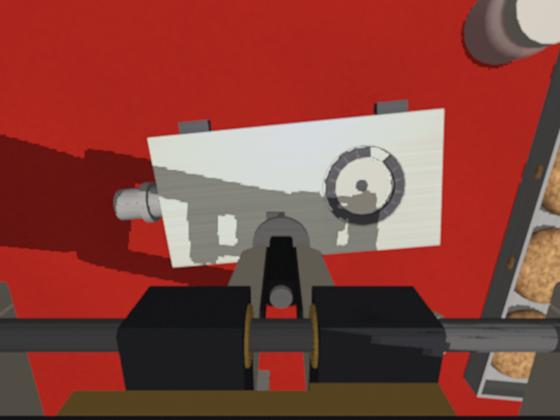

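```bash
python3 - <<'E'
from h import *
im=cv2.imread("w3.png")[130:245,305:425]
g=cv2.resize(im,(600,575),interpolation=3)
cv2.imwrite("pics/w3z.png",g)
E
```

```text
(no output)
```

View pics/w3z.png

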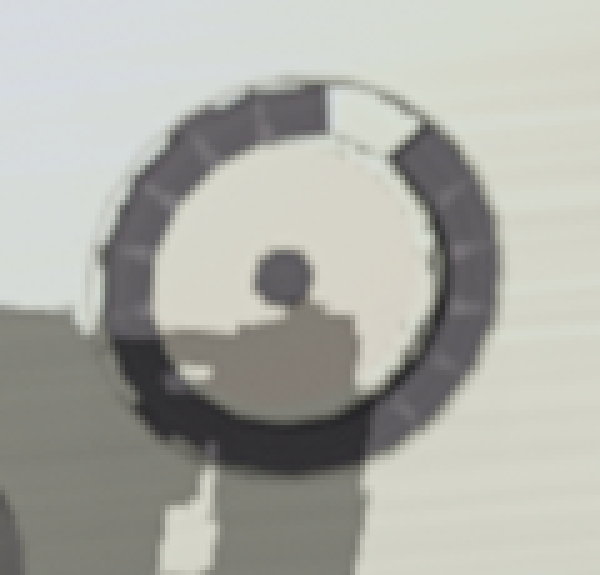

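```bash
python3 - <<'E'
from h import *
m=camera_model("wrist");im=cv2.imread("w3.png");K=np.array(m["intrinsics"]);R=np.array(m["R"]);t=np.array(m["t"])
def back(u,v,z):
    r=R.T@np.linalg.inv(K)@np.array([u,v,1.]);o=-R.T@t;return o+r*(z-o[2])/r[2]
hsv=cv2.cvtColor(im,cv2.COLOR_BGR2GRAY);mk=np.zeros_like(hsv);mk[138:228,320:412]=1
dark=((hsv<118)&(mk>0)).astype(np.uint8)
n,l,s,c=cv2.connectedComponentsWithStats(dark);i=1+np.argmax(s[1:,4]);print(s[i])
hull=cv2.convexHull(np.argwhere(l==i)[:,::-1].astype(np.int32))[:,0]
W=np.array([back(u,v,.044)[:2] for u,v in hull])
(cx,cy),r=cv2.minEnclosingCircle((W*1000).astype(np.float32));print("enc",cx,cy,r)
A=np.c_[2*W,np.ones(len(W))];x=np.linalg.lstsq(A,(W**2).sum(1),rcond=None)[0];print("ls",x[:2],np.sqrt(x[2]+x[:2]@x[:2]))
print("dot",back(361,185,.035))
P=cloud("wrist",np.load("w3d.npy"),m).reshape(-1,3)
p=P[(np.hypot(P[:,0]-.535,P[:,1])<.05)&(P[:,2]<.135)&(P[:,2]>.07)];
for z in np.arange(.075,.135,.01):
    y=p[abs(p[:,2]-z)<.005]; 
    if len(y):print(z.round(3),len(y),y.mean(0).round(4))
E
```

```text
[ 324  147   80   80 2158]
enc 611.7870483398438 21.12327003479004 39.39197540283203
ls [0.61193656 0.02090664] 0.03860056456748917
dot [0.61172474 0.02185846 0.035     ]
0.105 102 [0.529  0.0026 0.1039]
0.115 2 [0.5342 0.0037 0.1107]
```

Emit:
apply_moves(
  commands=[0, 0, 1, -0.037, -0.015, 0.097, 1, 0, 0, 0, 0, 0, 0, 1],
)

```text
t: 10.4
tool_pos: [0.536, 0.0002, 0.1893]
orientation: [1.982, 2.434, -0.0]
force: [0.5, 1.1, -1.1]
opening: 0.0137
```

```bash
python3 -c "
from st import *
st()"
```

```text
t10.40 tcp [5.360e-01 2.000e-04 1.893e-01] jaw 11.68 z [ 0.0016 -0.0015 -1.    ] F [ 0.5  1.1 -1.1] M [-0.1   0.05 -0.05] op 0.0137 q6 -0.3
```

Emit:
apply_moves(
  commands=[3, 0.9, 0, 0.001, 0.002, -0.008, 1, 3, 0.9, -1, 0, 0, 0, 1, 0, 0, -2, 0, 0, 0, 1, 0, 0, -1, 0, 0, 0, 1, 0, 0, 0, 0, 0, 0, 1],
)

```text
t: 11.02
tool_pos: [0.5954, 0.0192, 0.1458]
orientation: [-1.998, -2.419, 0.001]
force: [-0.6, -0.1, -0.3]
opening: 0.0135
```

```bash
python3 - <<'E'
from st import *
s=st()
im,d=read_camera("wrist");m=camera_model("wrist");np.save("w4d.npy",d);cv2.imwrite("w4.png",im)
P=cloud("wrist",d,m)
for q in("bore","notch","ring_center","ring_end","pick"):
    for r in spot_point(q,"wrist")[:1]: print(q,round(r["conf"],2),w("wrist",r["point"],m).round(4),proj("wrist",w("wrist",r["point"],m),m).round(1))
t=np.array(s["tool_pos"])
p=P.reshape(-1,3);p=p[(np.hypot(p[:,0]-t[0],p[:,1]-t[1])<.03)&(p[:,2]<t[2]-.025)&(p[:,2]>.054)]
for z in np.arange(.055,.12,.006):
    y=p[abs(p[:,2]-z)<.003]
    if len(y):print(z.round(3),len(y),y.mean(0).round(4),y.min(0).round(4),y.max(0).round(4))
c=proj("wrist",[.608,.021,.05],m).astype(int);print(c)
cv2.imwrite("pics/w4.png",cv2.resize(im[max(c[1]-80,0):c[1]+80,c[0]-100:c[0]+100],None,fx=3.75,fy=3.75,interpolation=3))
E
```

```text
t11.03 tcp [0.5954 0.0192 0.1458] jaw 10.88 z [-0.0037  0.0021 -1.    ] F [-0.6 -0.1 -0.3] M [-0.09  0.03 -0.03] op 0.0135 q6 -0.25
bore 0.72 [0.6136 0.0196 0.0491] [302.3 211.1]
notch 0.59 [0.58   0.0095 0.0361] [262.7 210.5]
ring_end 0.95 [0.6075 0.0531 0.0399] [302.8 170. ]
pick 0.74 [0.5938 0.0156 0.0651] [278.7 217.1]
0.067 14 [0.5883 0.0198 0.0695] [0.5828 0.0155 0.0686] [0.5968 0.0222 0.07  ]
0.073 85 [0.5893 0.019  0.0713] [0.583 0.014 0.07 ] [0.5972 0.0222 0.0754]
0.079 4 [0.5942 0.0211 0.0769] [0.5924 0.0204 0.0761] [0.5962 0.0213 0.0777]
[296 208]
```

View pics/w4.png

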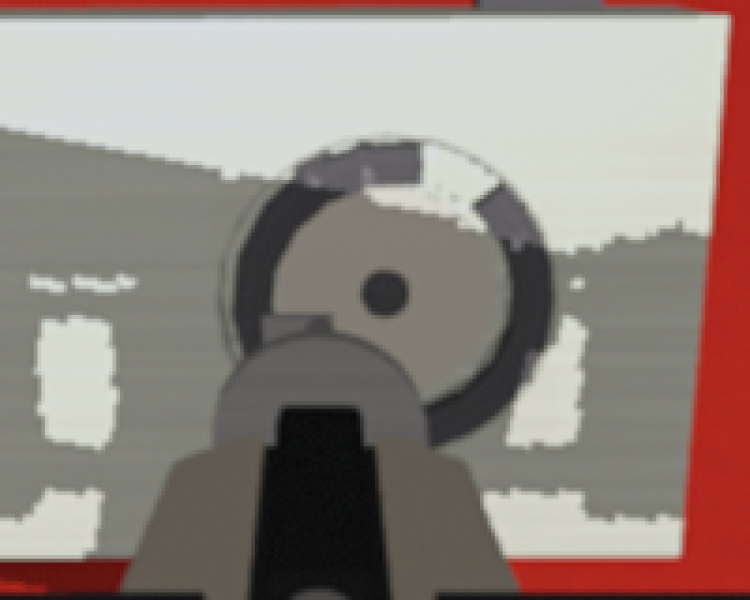

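Emit:
apply_moves(
  commands=[0.35, -0.05, 0, -0.002, -0.004, 0.005, 1, 0, 0, 0, 0, 0, 0, 1, 0, 0, -1.2, 0, 0, 0, 1, 0, 0, -1.0, 0, 0, 0, 1, 0, 0, 0, 0, 0, 0, 1],
)

```text
t: 11.95
tool_pos: [0.601, 0.0187, 0.1251]
orientation: [1.991, 2.424, 0.005]
force: [0.2, 0.3, -1.2]
opening: 0.0137
```

```bash
python3 -c "
from st import *
st()"
```

```text
t11.95 tcp [0.601  0.0187 0.1251] jaw 11.21 z [ 5.5e-03 -4.0e-04 -1.0e+00] F [ 0.2  0.3 -1.2] M [-0.04  0.05  0.02] op 0.0137 q6 -0.25
```

Emit:
apply_moves(
  commands=[0, 0, -0.5, 0, 0.005, 0, 1, 0, 0, -0.2, 0, 0, 0, 1, 0, 0, 0, 0, 0, 0, 1],
)

```text
t: 12.32
tool_pos: [0.6009, 0.0187, 0.1174]
orientation: [-1.994, -2.428, 0.001]
force: [0.2, -0.4, -0.8]
opening: 0.0137
```

Emit:
apply_moves(
  commands=[0, 0, -0.15, 0, 0, 0, 1, 0, 0, -0.1, 0, 0, 0, 1],
)

```text
t: 12.58
tool_pos: [0.6013, 0.0187, 0.1153]
orientation: [1.994, 2.427, 0.0]
force: [0.2, -0.0, -1.8]
opening: 0.0138
```

Emit:
apply_moves(
  commands=[0, 0, -0.1, 0, 0, 0, 1, 0, 0, -0.1, 0, 0, 0, 1],
)

```text
t: 12.82
tool_pos: [0.6014, 0.0187, 0.1134]
orientation: [1.993, 2.427, 0.001]
force: [-0.2, 0.0, 4.3]
opening: 0.0139
```

Emit:
apply_moves(
  commands=[0, 0, 0.05, 0, 0, 0, 1],
)

```text
t: 12.95
tool_pos: [0.6014, 0.0187, 0.1139]
orientation: [1.993, 2.427, 0.001]
force: [0.3, -0.2, -0.9]
opening: 0.0137
```

Emit:
apply_moves(
  commands=[0, 0, 0.05, 0, 0, 0, 1, 0, 0, 0, 0, 0, 0, 1],
)

```text
t: 13.2
tool_pos: [0.6014, 0.0187, 0.1145]
orientation: [1.993, 2.427, 0.001]
force: [0.3, -0.6, -1.2]
opening: 0.0136
```

Emit:
apply_moves(
  commands=[-0.3, -0.06, -0.05, 0, 0, 0, 1, -0.2, -0.04, 0, 0, 0, 0, 1, -0.1, -0.02, 0, 0, 0, 0, 1],
)

```text
t: 13.58
tool_pos: [0.5949, 0.0174, 0.1139]
orientation: [1.993, 2.427, 0.0]
force: [-0.1, 0.0, -0.6]
opening: 0.0136
```

Emit:
apply_moves(
  commands=[-0.15, -0.03, 0, 0, 0, 0, 1, -0.1, -0.02, 0, 0, 0, 0, 1],
)

```text
t: 13.82
tool_pos: [0.5922, 0.0169, 0.1139]
orientation: [1.993, 2.427, 0.0]
force: [-0.0, 0.5, -1.0]
opening: 0.0137
```

Emit:
apply_moves(
  commands=[-0.15, -0.03, 0, 0, 0, 0, 1, -0.1, -0.02, 0, 0, 0, 0, 1],
)

```text
t: 14.08
tool_pos: [0.5896, 0.0163, 0.1139]
orientation: [1.993, 2.427, 0.0]
force: [-0.0, 0.3, -0.1]
opening: 0.0138
```

Emit:
apply_moves(
  commands=[-0.1, -0.02, 0, 0, 0, 0, 1],
)

```text
t: 14.2
tool_pos: [0.5885, 0.0161, 0.114]
orientation: [1.993, 2.427, 0.001]
force: [-0.0, -0.6, -0.0]
opening: 0.014
```

Emit:
apply_moves(
  commands=[0, 0, 0.1, 0, 0, 0, 1, 0, 0, 0.1, 0, 0, 0, 1],
)

```text
t: 14.45
tool_pos: [0.588, 0.0161, 0.1152]
orientation: [1.994, 2.428, -0.0]
force: [1.7, -0.4, -7.7]
opening: 0.0132
```

Emit:
apply_moves(
  commands=[0, 0, 0.1, 0, 0, 0, 1, 0, 0, 0.1, 0, 0, 0, 1],
)

```text
t: 14.7
tool_pos: [0.5877, 0.0161, 0.1164]
orientation: [-1.994, -2.427, 0.001]
force: [1.4, 0.2, -5.4]
opening: 0.0136
```

```bash
python3 -c "
from st import *
st()"
```

```text
t14.70 tcp [0.5877 0.0161 0.1164] jaw 11.2 z [-9.e-04 -2.e-04 -1.e+00] F [ 1.4  0.2 -5.4] M [-0.08 -0.33  0.04] op 0.0136 q6 -0.26
```

Emit:
apply_moves(
  commands=[0, 0, 0.15, 0, 0, 0, 1, 0, 0, 0.15, 0, 0, 0, 1, 0, 0, 0.15, 0, 0, 0, 1],
)

```text
t: 15.08
tool_pos: [0.5879, 0.0161, 0.122]
orientation: [-1.994, -2.428, 0.001]
force: [0.3, -0.3, -1.4]
opening: 0.0137
```

Emit:
apply_moves(
  commands=[0, 0, 0.15, 0, 0, 0, 1, 0, 0, 0.15, 0, 0, 0, 1, 0, 0, 0.15, 0, 0, 0, 1],
)

```text
t: 15.45
tool_pos: [0.5884, 0.0161, 0.1278]
orientation: [1.993, 2.427, 0.0]
force: [-0.0, -0.6, -2.3]
opening: 0.0137
```

```bash
python3 - <<'E'
from st import *
s=st()
im,d=read_camera("wrist");m=camera_model("wrist")
P=cloud("wrist",d,m)
for q in("ring_center","ring_end"):
    for r in spot_point(q,"wrist")[:1]: print(q,round(r["conf"],2),w("wrist",r["point"],m).round(4))
mk=cut_out("ring_center","wrist")
if mk:
    p=P[mk[0]["mask"]];p=p[p[:,2]>.03];print(mk[0]["conf"],len(p),p.mean(0).round(4));A=np.c_[p[:,:2],np.ones(len(p))];k=np.linalg.lstsq(A,p[:,2],rcond=None)[0];print("slope",k)
E
```

```text
t15.45 tcp [0.5884 0.0161 0.1278] jaw 11.21 z [ 8.e-04 -4.e-04 -1.e+00] F [-0.  -0.6 -2.3] M [-0.08  0.05 -0.03] op 0.0137 q6 -0.26
ring_end 0.89 [0.6108 0.0537 0.0479]
```

Emit:
apply_moves(
  commands=[0, 0, 0.25, 0, 0, 0, 1, 0, 0, 0.25, 0, 0, 0, 1, 0, 0, 0.25, 0, 0, 0, 1, 0, 0, 0.25, 0, 0, 0, 1, 0, 0, 0.1, 0, 0, 0, 1, 0, 0, 0, 0, 0, 0, 1],
)

```text
t: 16.4
tool_pos: [0.5883, 0.0161, 0.1393]
orientation: [1.994, 2.427, 0.0]
force: [-0.3, -0.6, -1.8]
opening: 0.0136
```

```bash
python3 - <<'E'
from st import *
s=st()
im,d=read_camera("wrist");m=camera_model("wrist");np.save("w5d.npy",d);cv2.imwrite("w5.png",im)
for q in("ring_center","ring_end"):
    for r in spot_point(q,"wrist")[:1]: print(q,round(r["conf"],2),w("wrist",r["point"],m).round(4))
im2,_=read_camera("side");print(proj("side",[.611,.021,.045]))
for q in("ring_center","ring_end"):
    for r in spot_point(q,"side")[:1]: print(q,round(r["conf"],2),w("side",r["point"]).round(4))
u=proj("side",[.6,.02,.05]).astype(int)
A=cv2.resize(im[110:290,190:400],(466,400),interpolation=3)
B=cv2.resize(im2[u[1]-40:u[1]+40,u[0]-33:u[0]+33],(330,400),interpolation=3)
cv2.imwrite("pics/w5.png",np.hstack([A,B]))
E
```

```text
t16.40 tcp [0.5883 0.0161 0.1393] jaw 11.21 z [ 6.e-04 -3.e-04 -1.e+00] F [-0.3 -0.6 -1.8] M [-0.08  0.01 -0.02] op 0.0136 q6 -0.26
ring_end 0.56 [0.6036 0.0523 0.0528]
[281.97239932 218.61579421]
ring_center 0.72 [0.612  0.0202 0.0527]
ring_end 0.54 [0.6061 0.0505 0.0575]
```

View pics/w5.png

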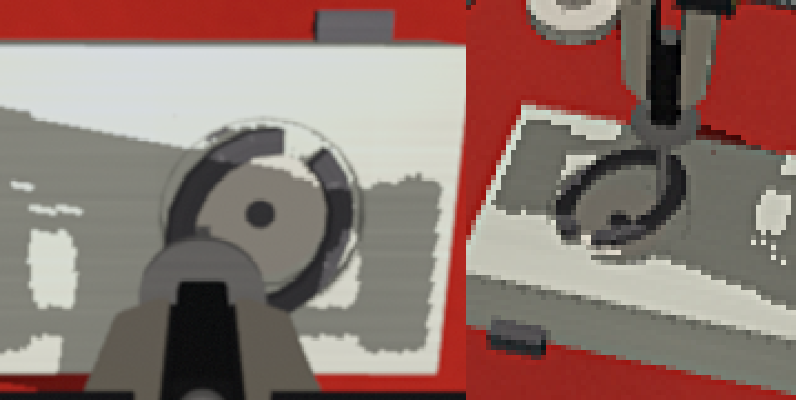

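Emit:
apply_moves(
  commands=[-0.2, -0.04, 0.2, 0, 0, 0, 1, -0.3, -0.06, 0.1, 0, 0, 0, 1, -0.4, -0.08, 0, 0, 0, 0, 1, -0.4, -0.08, 0, 0, 0, 0, 1, -0.4, -0.08, 0, 0, 0, 0, 1, -0.4, -0.08, 0, 0, 0, 0, 1],
)

```text
t: 17.45
tool_pos: [0.5656, 0.0117, 0.1422]
orientation: [1.994, 2.428, -0.0]
force: [0.5, -0.2, -1.1]
opening: 0.0139
```

```bash
cat > look.py <<'E'
from st import *
s=st()
for c in("side","wrist"):
    im,d=read_camera(c);m=camera_model(c);cv2.imwrite(f"{c}_l.png",im)
    for q in("ring_center","ring_end"):
        for r in spot_point(q,c)[:1]: print(c,q,round(r["conf"],2),w(c,r["point"],m).round(4))
E
python3 look.py
```

```text
t17.45 tcp [0.5656 0.0117 0.1422] jaw 11.21 z [-0.e+00 -4.e-04 -1.e+00] F [ 0.5 -0.2 -1.1] M [-0.09 -0.01  0.01] op 0.0139 q6 -0.27
side ring_center 0.45 [0.5879 0.0189 0.053 ]
side ring_end 0.72 [0.5807 0.0475 0.0587]
wrist ring_end 0.8 [0.5808 0.0513 0.0554]
```

Ring follows. Continue the drag.

Emit:
apply_moves(
  commands=[-0.4, -0.08, 0, 0, 0, 0, 1, -0.4, -0.08, 0, 0, 0, 0, 1, -0.4, -0.08, 0, 0, 0, 0, 1, -0.4, -0.08, 0, 0, 0, 0, 1, -0.4, -0.08, 0, 0, 0, 0, 1, -0.4, -0.08, 0, 0, 0, 0, 1, -0.4, -0.08, 0, 0, 0, 0, 1],
)

```text
t: 18.62
tool_pos: [0.5365, 0.0058, 0.1422]
orientation: [1.993, 2.427, 0.0]
force: [0.5, -0.4, -1.2]
opening: 0.0137
```

```bash
python3 look.py
```

```text
t18.62 tcp [0.5365 0.0058 0.1422] jaw 11.22 z [ 5.e-04 -3.e-04 -1.e+00] F [ 0.5 -0.4 -1.2] M [-0.07  0.01  0.04] op 0.0137 q6 -0.28
side ring_center 0.8 [0.5573 0.0129 0.0556]
side ring_end 0.63 [0.5532 0.0417 0.0563]
wrist ring_end 0.81 [0.5488 0.0432 0.0537]
```

Emit:
apply_moves(
  commands=[-0.4, -0.08, 0, 0, 0, 0, 1, -0.4, -0.08, 0, 0, 0, 0, 1, -0.4, -0.08, 0, 0, 0, 0, 1, -0.4, -0.08, 0, 0, 0, 0, 1, -0.4, -0.08, 0, 0, 0, 0, 1, -0.4, -0.08, 0, 0, 0, 0, 1, -0.4, -0.08, 0, 0, 0, 0, 1, -0.4, -0.08, 0, 0, 0, 0, 1],
)

```text
t: 19.92
tool_pos: [0.5028, -0.0009, 0.1422]
orientation: [1.993, 2.428, 0.0]
force: [0.8, 0.1, -2.0]
opening: 0.0137
```

Emit:
apply_moves(
  commands=[-0.4, -0.08, 0, 0, 0, 0, 1, -0.4, -0.08, 0, 0, 0, 0, 1, -0.4, -0.08, 0, 0, 0, 0, 1, -0.3, -0.06, 0, 0, 0, 0, 1, 0, 0, 0, 0, 0, 0, 1],
)

```text
t: 20.55
tool_pos: [0.4865, -0.0042, 0.1422]
orientation: [1.993, 2.427, 0.0]
force: [-0.0, -0.5, -1.3]
opening: 0.0135
```

```bash
python3 look.py; python3 - <<'E'
from h import *
A=cv2.resize(cv2.imread("wrist_l.png")[90:300,160:400],(457,400),interpolation=3)
u=proj("side",[.52,.0,.05]).astype(int)
B=cv2.resize(cv2.imread("side_l.png")[u[1]-40:u[1]+40,u[0]-33:u[0]+33],(330,400),interpolation=3)
cv2.imwrite("pics/w6.png",np.hstack([A,B]))
E
```

```text
t20.55 tcp [ 0.4865 -0.0042  0.1422] jaw 11.22 z [ 6.e-04 -3.e-04 -1.e+00] F [-0.  -0.5 -1.3] M [-0.05  0.02  0.01] op 0.0135 q6 -0.31
side ring_center 0.54 [0.5071 0.004  0.0615]
side ring_end 0.79 [0.4988 0.0339 0.0592]
wrist ring_end 0.67 [0.4983 0.036  0.0604]
```

View pics/w6.png

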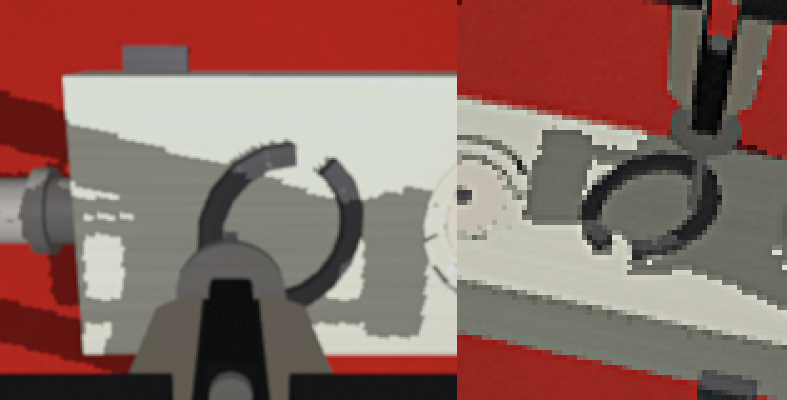

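Emit:
apply_moves(
  commands=[0, 0, -0.4, 0, 0, 0, 1, 0, 0, -0.4, 0, 0, 0, 1, 0, 0, -0.4, 0, 0, 0, 1, 0, 0, -0.3, 0, 0, 0, 1, 0, 0, 0, 0, 0, 0, 1],
)

```text
t: 21.48
tool_pos: [0.4865, -0.004, 0.1256]
orientation: [-1.993, -2.428, 0.001]
force: [-0.6, 0.4, -2.5]
opening: 0.0135
```

Emit:
apply_moves(
  commands=[0, 0, -0.1, 0, 0, 0, 1, 0, 0, 0, 0, 0, 0, 1],
)

```text
t: 21.72
tool_pos: [0.4866, -0.004, 0.1247]
orientation: [1.993, 2.428, -0.0]
force: [0.7, -0.0, -1.3]
opening: 0.0136
```

Emit:
apply_moves(
  commands=[0.3, 0.06, -0.03, 0, 0, 0, 1, 0.3, 0.06, 0, 0, 0, 0, 1, 0.3, 0.06, 0, 0, 0, 0, 1, 0.3, 0.06, 0, 0, 0, 0, 1, 0.2, 0.04, 0, 0, 0, 0, 1, 0, 0, 0, 0, 0, 0, 1],
)

```text
t: 22.48
tool_pos: [0.5023, -0.001, 0.1249]
orientation: [1.993, 2.427, 0.001]
force: [0.2, -0.6, -1.4]
opening: 0.0137
```

```bash
python3 look.py; python3 - <<'E'
from h import *
A=cv2.resize(cv2.imread("wrist_l.png")[90:300,160:400],(457,400),interpolation=3)
u=proj("side",[.52,.0,.05]).astype(int)
B=cv2.resize(cv2.imread("side_l.png")[u[1]-40:u[1]+40,u[0]-33:u[0]+33],(330,400),interpolation=3)
cv2.imwrite("pics/w7.png",np.hstack([A,B]))
E
```

```text
t22.48 tcp [ 0.5023 -0.001   0.1249] jaw 11.24 z [ 1.1e-03 -3.0e-04 -1.0e+00] F [ 0.2 -0.6 -1.4] M [-0.09  0.05 -0.07] op 0.0137 q6 -0.3
side ring_center 0.67 [0.5042 0.0022 0.0451]
side ring_end 0.57 [0.4985 0.032  0.0485]
wrist ring_center 0.18 [ 5.479e-01  9.700e-03 -2.000e-04]
wrist ring_end 0.74 [0.499  0.037  0.0419]
```

View pics/w7.png

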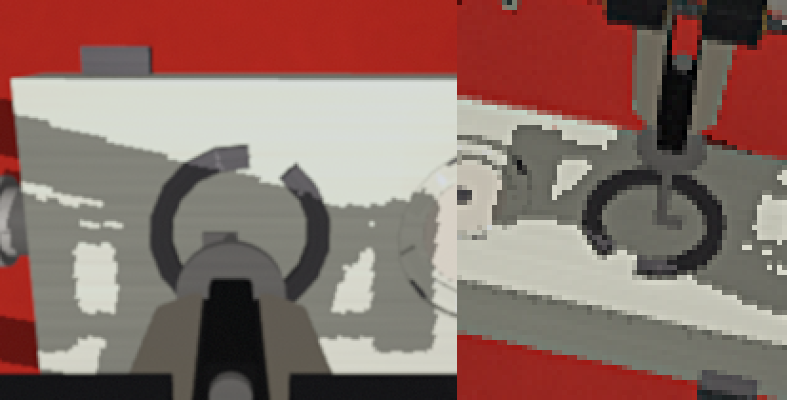

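Emit:
apply_moves(
  commands=[0, 0, 0.5, 0, 0, 0, 1, 0, 0, 1.5, 0, 0, 0, 1, 0, 0, 2.5, 0, 0, 0, 1, 0, 0, 2.5, 0, 0, 0, 1, 0, 0, 2.5, 0, 0, 0, 1, 0, 0, 2, 0, 0, 0, 1],
)

```text
t: 23.52
tool_pos: [0.5011, -0.001, 0.2471]
orientation: [1.993, 2.427, 0.001]
force: [0.3, -0.8, -1.2]
opening: 0.0137
```

Emit:
apply_moves(
  commands=[-0.2, 2, 0, 0, 0, 0.185, 1, -0.2, 2, 0, 0, 0, 0.185, 1, -0.2, 2, 0, 0, 0, 0.185, 1, -0.2, 2, 0, 0, 0, 0.185, 1, -0.2, 2, 0, 0, 0, 0.185, 1, -0.2, 2, 0, 0, 0, 0.185, 1, -0.2, 2, 0, 0, 0, 0.185, 1, -0.2, 2, 0, 0, 0, 0.185, 1],
)

```text
t: 24.52
tool_pos: [0.4878, 0.1625, 0.262]
orientation: [-0.2, 3.123, 0.02]
force: [0.6, -0.3, -1.0]
opening: 0.0138
```

```bash
python3 -c "
from st import *
st()"
```

```text
t24.52 tcp [0.4878 0.1625 0.262 ] jaw 97.33 z [ 0.011   0.0134 -0.9999] F [ 0.6 -0.3 -1. ] M [ 0.04  0.04 -0.04] op 0.0138 q6 -1.48
```

Emit:
apply_moves(
  commands=[-0.35, 1.9, 0, -0.013, 0.011, 0.174, 1, -0.35, 1.9, 0, 0, 0, 0.174, 1, -0.35, 1.9, 0, 0, 0, 0.174, 1, -0.35, 1.9, 0, 0, 0, 0.174, 1, -0.35, 1.9, 0, 0, 0, 0.174, 1, -0.35, 1.9, 0, 0, 0, 0.174, 1, -0.35, 1.9, 0, 0, 0, 0.174, 1, 0, 0, 0, 0, 0, 0, 1],
)

```text
t: 25.52
tool_pos: [0.4632, 0.3015, 0.2734]
orientation: [-2.005, 2.408, 0.003]
force: [-0.3, 0.4, -1.2]
opening: 0.0138
```

```bash
python3 -c "
from st import *
st()"
```

```text
t25.52 tcp [0.4632 0.3015 0.2734] jaw 169.58 z [ 0.005   0.0068 -1.    ] F [-0.3  0.4 -1.2] M [ 0.12  0.08 -0.04] op 0.0138 q6 -2.48
```

Emit:
apply_moves(
  commands=[0, -0.55, -2, -0.007, 0.005, -0.043, 1, 0, 0, -2.5, 0, 0, 0, 1, 0, 0, -2.5, 0, 0, 0, 1, 0, 0, -1, 0, 0, 0, 1, 0, 0, 0, 0, 0, 0, 1],
)

```text
t: 26.15
tool_pos: [0.4631, 0.2909, 0.1886]
orientation: [1.926, -2.478, 0.003]
force: [0.4, 0.2, 0.2]
opening: 0.0141
```

```bash
python3 -c "
from st import *
st()"
```

```text
t26.15 tcp [0.4631 0.2909 0.1886] jaw 165.7 z [-0.0012 -0.0037 -1.    ] F [0.4 0.2 0.2] M [0.11 0.07 0.03] op 0.0141 q6 -2.42
```

Emit:
apply_moves(
  commands=[0, 0.4, 0, 0.004, -0.001, 0.022, 1, 0, 0, 0, 0, 0, 0, 1],
)

```text
t: 26.4
tool_pos: [0.464, 0.2951, 0.1903]
orientation: [-1.953, 2.458, 0.0]
force: [0.7, 0.7, -1.0]
opening: 0.014
```

```bash
python3 -c "
from st import *
st()"
```

```text
t26.40 tcp [0.464  0.2951 0.1903] jaw 166.94 z [ 0.0018  0.0015 -1.    ] F [ 0.7  0.7 -1. ] M [0.1  0.1  0.03] op 0.014 q6 -2.44
```

Emit:
apply_moves(
  commands=[-0.05, 0.07, -1.5, -0.001, 0.002, 0.002, 1, 0, 0, -1.5, 0, 0, 0, 1, 0, 0, -1.5, 0, 0, 0, 1, 0, 0, -1.5, 0, 0, 0, 1, 0, 0, 0, 0, 0, 0, 1],
)

```text
t: 27.02
tool_pos: [0.4629, 0.2958, 0.1256]
orientation: [1.957, -2.457, -0.001]
force: [0.7, 0.4, 0.1]
opening: 0.0139
```

```bash
python3 -c "
from st import *
st()"
```

```text
t27.02 tcp [0.4629 0.2958 0.1256] jaw 167.06 z [-9.e-04  1.e-04 -1.e+00] F [0.7 0.4 0.1] M [0.14 0.1  0.01] op 0.0139 q6 -2.44
```

Emit:
apply_moves(
  commands=[0.02, 0, -1.3, 0, 0, 0, 1, 0, 0, -0.6, 0, 0, 0, 1, 0, 0, -0.4, 0, 0, 0, 1, 0, 0, -0.2, 0, 0, 0, 1],
)

```text
t: 27.52
tool_pos: [0.4638, 0.2961, 0.0998]
orientation: [-1.956, 2.457, 0.001]
force: [-0.3, 0.2, -0.8]
opening: 0.0136
```

Emit:
apply_moves(
  commands=[0, 0, -0.15, 0, 0, 0, 1, 0, 0, -0.1, 0, 0, 0, 1],
)

```text
t: 27.78
tool_pos: [0.4641, 0.2963, 0.0976]
orientation: [-1.956, 2.456, 0.0]
force: [-0.1, 0.7, -0.2]
opening: 0.0133
```

Emit:
apply_moves(
  commands=[0, 0, -0.15, 0, 0, 0, 1, 0, 0, -0.1, 0, 0, 0, 1],
)

```text
t: 28.02
tool_pos: [0.4644, 0.2964, 0.0953]
orientation: [-1.955, 2.456, -0.0]
force: [0.8, 0.4, -2.0]
opening: 0.0136
```

Emit:
apply_moves(
  commands=[0, 0, -0.07, 0, 0, 0, 1],
)

```text
t: 28.15
tool_pos: [0.4644, 0.2964, 0.0946]
orientation: [-1.955, 2.456, -0.0]
force: [0.0, -0.3, 0.3]
opening: 0.0138
```

Emit:
apply_moves(
  commands=[0, 0, 0, 0, 0, 0, 2, 0, 0, 0, 0, 0, 0, 4, 0, 0, 0, 0, 0, 0, 6, 0, 0, 0, 0, 0, 0, 6, 0, 0, 0, 0, 0, 0, 6],
  squeeze=10,
)

```text
t: 28.78
tool_pos: [0.4648, 0.2967, 0.0952]
orientation: [-1.955, 2.455, -0.0]
force: [0.8, -0.4, 1.0]
opening: 0.0555
```

Emit:
apply_moves(
  commands=[0, 0, 1.5, 0, 0, 0, 6, 0, 0, 2.5, 0, 0, 0, 6, 0, 0, 2.5, 0, 0, 0, 6, 0, 0, 2.5, 0, 0, 0, 6, 0, 0, 0, 0, 0, 0, 6],
)

```text
t: 29.4
tool_pos: [0.4652, 0.2968, 0.1922]
orientation: [-1.953, 2.453, -0.001]
force: [-0.0, 0.7, -0.5]
opening: 0.0602
```

```bash
python3 - <<'E'
from st import *
s=st()
im,d=read_camera("wrist");m=camera_model("wrist");P=cloud("wrist",d,m).reshape(-1,3)
n=np.hypot(P[:,0]-.462,P[:,1]-.296)
for lo,hi in((.1,.125),(.126,.140)):
    x=P[(P[:,2]>lo)&(P[:,2]<hi)&(n<.03)];print(lo,len(x),x.mean(0).round(4),x[:,2].max())
im2,d2=read_camera("side")
for q in("ring_center","ring_end","pick_handle","stand","bore"):
    for r in spot_point(q,"side")[:3]: print(q,round(r["conf"],2),w("side",r["point"]).round(4))
A=cv2.resize(im[60:270,170:410],(457,400),interpolation=3)
B=cv2.resize(im2[190:350,225:357],(330,400),interpolation=3)
cv2.imwrite("pics/fin.png",np.hstack([A,B]))
E
```

```text
t29.40 tcp [0.4652 0.2968 0.1922] jaw 167.06 z [ 0.0053  0.0032 -1.    ] F [-0.   0.7 -0.5] M [ 0.09  0.04 -0.01] op 0.0602 q6 -2.44
0.1 154 [0.4618 0.2881 0.1129] 0.12491819140003833
0.126 333 [0.4629 0.2933 0.1314] 0.13529931477858023
ring_center 0.45 [0.5073 0.003  0.0468]
ring_end 0.55 [0.4975 0.0329 0.0494]
pick_handle 0.75 [0.4563 0.3984 0.0901]
pick_handle 0.74 [0.461  0.2963 0.1097]
stand 0.76 [0.4598 0.2957 0.0038]
```

View pics/fin.png

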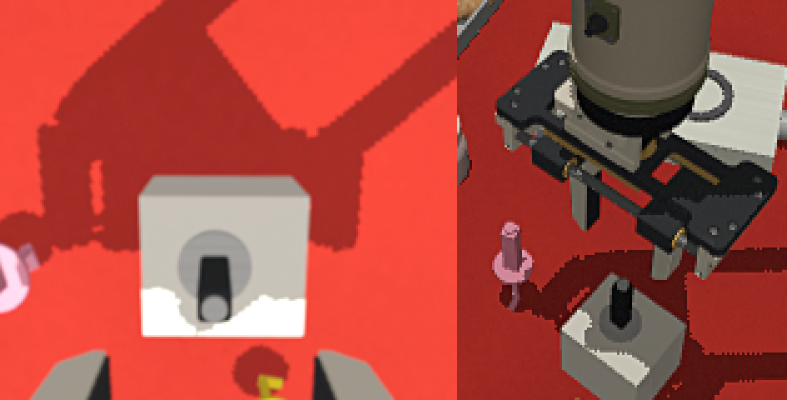

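Both checks agree: the pick hangs upright with its collar down, and the ring lies flat on the block about 105 mm from the bore.

```bash
python3 -c "
from st import *
st();print(close_job())"
```

```text
t29.75 tcp [0.4628 0.2956 0.1872] jaw 167.06 z [-1.7e-03 -4.0e-04 -1.0e+00] F [-0.5  0.3  0.2] M [0.04 0.07 0.03] op 0.06 q6 -2.44
the job is handed in; nothing more can be done
None
```

The ring is out of its groove and lying flat on the pump block, and the pick is back in its stand. I handed the job in at about 29.8 s of the 70 s; no verdict was reported.

**What I did:** I took the pick from its stand and found the foot by touching the bore floor (about 4 N). I slid the tip outward into the notch, lifted the ring with it, and drew it along the block's top. The wrist reading stayed under about 8 N while lifting. I then lowered the ring, withdrew the pick and hung it up again.

**Deviation from the task wording:** the ring was turned about 90° in its groove, so its split end was not over the notch. I put the tip under the part of the ring that did bridge the notch. The split end rose with it to about 53–58 mm above the table by the cameras, against the 50 mm required. These readings are good to about 4 mm.

**Last checks:**
- **Ring:** the side camera put its centre near (0.507, 0.003), about 105 mm from the bore's axis, at about 47 mm height.
- **Pick:** upright in the pictures, with its collar on the stand. Its handle was at 0.110 m height and within about 2 mm of the stand's centre.
- **Gripper:** open and clear of everything.
- **Not measured:** I did not re-measure the bystanders, but the arm's path stayed away from them. In the last look, the side camera did not find the bore (the gripper hid most of the block), so the 105 mm uses my earlier estimate of it.

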